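# Brace a parts jar in a bench clamp and unscrew its cap

## Robot

A 7-joint arm with a two-finger parallel gripper is mounted at the origin on the work surface. World frame = base frame: x ahead of the robot, y to its left, z up, the work surface at z = 0. Lengths are in m, angles in rad, forces in N, time in s.
With the tool pointing down it reaches from about 0.4 to 0.85 m from the base axis. Payload 10.4 kg.
Tool frame: the origin (TCP) lies between the finger pads; the fingertips stand manip.tcp_to_tips ahead of it and the grasp point (between the pads) lies 2 mm behind it (manip.tcp_to_tips is the distance from the TCP to the fingertips, in m); y points along the fingers, z is the direction in which the jaws open and shut, and the axes are right-handed (so a half turn about y gives the same grasp; the last joint's range is limited). The gripper opens to 85 mm and grips with 20 to 120 N. Pads are 22 mm wide; open, the fingers measure 114 mm over their backs; the gripper's body (76 mm by 85 mm) begins 54 mm behind the grasp point. The pads swing forward as they close: fully open they stand 13 mm farther back than shut.
Start: joints at [-1.33, 0.332, -0.065, 1.46, 0.022, 1.35, -0.088], TCP at [0.163, 0.603, 0.248] pointing down, gripper open.
Joint ranges: [-2.6, 2.6], [-0.5, 2.12], [-1.47, 1.34], [0.16, 2.42], [-1.27, 4.41], [0.06, 2.06], [-2.6, 2.6]. Speed limits (rad/s): [2.22, 2.22, 2.79, 2.79, 3.14, 3.14, 3.14].

## Interface

Orientations are given as a unit quaternion [x, y, z, w].
In Python, from workcell import manip gives the robot as it stands. The module is installed in compiled form; this text tells all that it offers.
- The arm moves only by the tool move_arm, never from a script. Its argument "increments" is a list of rows, each an object with "offset": the shift along the tool's x, y, z in m, a list of three; "yaw": the turn about the tool's y in degrees; "jaw": the closure in counts, from 0 (fully open) to 255 (shut). In form: [{"offset": [tx, ty, tz], "yaw": yaw, "jaw": jaw}, ...]. A call has 1 to 10 rows; each row is the pose to reach, as a shift and turn from the pose measured when the call began, along the tool's axes at that moment; what a row does not reach only later rows make up. A row lasts 1/12 s, in which the tool goes at most 41.7 mm and 7.16 degrees, less where a joint would pass 70% of its speed; a pose out of reach is approached as far as the arm can. A call with a gripper value outside its range is refused whole. The fingers move at their own pace and stop on an object; "squeeze" is the grip in N (left out, the last holds). Time passes only in rows, so rows that repeat a pose let the fingers close. It gives the time, the measured TCP pose, the force and the opening at its end, in the units of the state.
- manip.get_obs(): the state, without advancing time (a new reading comes with each control period).
- manip.camera(name): name is "scene" or "top"; returns a dict with "pixels" (420x560x3 uint8, red, green, blue), "depth" (420x560 float32, m along the optical axis (not along the pixel's ray), 0 where there is no reading), "intrinsics" (3x3 intrinsics, pixels), "D" ([k1, k2, p1, p2, k3] as OpenCV has them; the pictures are not rectified), "R" (3x3) and "t" (3): a world point X has camera coordinates R X + t. Camera axes: x right, y down, z forward; pixel columns grow to the right and rows downward; lengths in m; the calibration is good to about 2 mm. A picture is of the moment at which its call begins.
- manip.hand_in(): hands the job in, once; it reports no verdict.
Trained networks look in a picture, given as the dict that the camera call returned (one of the last four; its "shot" number tells which), for a name from the list of things; names that differ only in an ending like _2 or _b are one class to them, and where a whole thing is asked for, a point or a joint stands for the part that bears it (a point fixed in the world has none). Each returns a list of dicts, best first, with "confidence" (0 to 1); they miss things now and then, are a little off and sometimes report something else, mostly with a low value. They report only what shows in the picture. A call takes as long as a camera call. They do not tell look-alikes from the thing itself.
- manip.recognise(picture, query): "bbox" ([left, top, right, bottom] in pixels, round what is visible of it).
- manip.spot_point(picture, query): "centre" ([column, row] in pixels: a listed point, or the origin of a listed thing).
The state is a dict: "clock": time; "joint_pos": joint angles; "joint_velocities": joint speeds; "tau": joint torques, N m; "position": TCP position; "ee_rot": TCP orientation; "ft_force": force on the tool from outside, world axes, zero at the start; "torque": the same for the moment, N m; "grip_width": opening from 0.0 (shut) to 1.0 (fully open).
Only numpy, scipy, OpenCV 4.12 (cv2) and the standard library are available. Lean on these libraries where they do the work, as an engineer would, in place of code of your own. Each camera call takes 0.05 s, during which the arm holds its last target. There are 200 camera calls.

## Task

The square jar stands loose on the blue bench clamp: push the clamp's sliding jaw (orange post) along until the jar is pressed firmly and squarely between both jaws, so that it cannot turn, and leave the jaw there. Then unscrew the tight black cap (anticlockwise from above, about a seventh of a turn), stop turning as soon as its lugs let go, lift it straight off and finish while still holding it level, just above the jar's mouth (about 2 cm clear of it) and centred over it. The jar stays standing in the clamp, and the other things on the bench are left alone.

Things in the scene. Friction and masses are not known exactly. Their poses are not given: they have to be found in the camera images.
- clamp: Bench clamp screwed to the table: dark steel deck 100 (x) by 236 (y) mm, 12 mm thick, with a blue fixed jaw whose flat face looks to its -y, at y=+32 mm, top 60 mm above the table. Origin on the table, under the middle of the jar's proper seat (jar pressed against the fixed jaw). Its +y is the direction in which the sliding jaw closes.
- jaw: Sliding blue jaw, 60 mm wide, 48 mm high. Origin: in the plane of its flat pressing face (facing the clamp's +y), mid-width, at deck height; axes as the clamp's. Slides along the clamp's y only, its face from y=-77 to -25 mm of the clamp (at -32 mm when the jar is closed in); takes about 10 N to slide and stays where it is left.
- jaw_post (a point): Grip point on the orange 18 x 18 mm square post of the sliding jaw, to push or pinch from above: 70 mm behind the pressing face (clamp -y), 57 mm above the table; the post rises 18 mm above this point and is free for 29 mm below it. Axes as the clamp's.
- jar: Loose cream square jar, 64 x 64 mm, 68 mm tall, red label, about 0.45 kg, on the clamp's deck, roughly square to it, 3 to 12 mm short of the fixed jaw. Origin: centre of its underside. The 37 mm neck has three lugs (up to 87 mm above the origin) and a sprung orange seal plate, the mouth's top: 94 mm above the origin under the cap, 98 mm when uncovered.
- cap: The same cap as cap_mid; origin: centre of its lower rim, 74 mm above the jar's underside when on. Its x axis (white mark on top) is 0 to 0.1 rad anticlockwise of the jar's x when tight. Turned anticlockwise from above its lugs let go at about 0.6 rad from the jar's x; it lifts off freely from 0.65 to 1.2 rad (best 0.9); a stop blocks it at 1.25 rad.
- cap_mid (a point): Centre, half-way up, of the black ribbed round screw cap: 54 mm across, 36 mm tall, 60 g; the best place to grip is its upper 16 mm. Axes as the cap's. Three lugs hold it against the sprung seal (20 N upward push, about 0.4 N m to turn). It is clear of the neck's lugs after rising 12 mm and of the mouth after 24 mm.
- bearing: Bystander: steel bearing ring 42 mm across, 12 mm high, by the clamp.
- screwdriver: Bystander: red screwdriver about 200 mm long lying beside the clamp.
- tin: Bystander: yellow grease tin 64 mm across, 60 mm tall, near the clamp.
- multimeter: Bystander: yellow multimeter 150 x 75 x 36 mm, on the left.
- spray: Bystander: small upright bottle 40 mm across, 110 mm tall, on the left.
- wheel: Bystander: spare tyre with hub lying flat, 120 mm across, 50 mm high, on the right.
- tkey: Bystander: green T-handle hex key, 180 mm long, lying on the right.
Things that resemble listed ones, but are neither listed nor needed, are in the scene too. What is meant by the cap is not pink or purple, and is the smaller of those in its own colour.

How it is judged:
By the outcome, as a careful person would: the job done as asked, in the order asked, and still so for the second after the job is handed in, while the arm keeps its last pose, push and grip.
It also fails if it takes over 48 s, if anything falls off the work surface, if the arm or the gripper's body presses on something with over 40 N, if the wrist force passes 120 N, or if a joint passes its speed limit or range.

## Working session

There is one attempt and no reset: what is moved stays moved. The work goes in short steps, Python scripts to look and compute and a tool call to move; the robot and the scene stay as the last step left them, time stands still between calls to the robot, and variables do not carry over. Pictures are saved under pics/ and viewed, about 8 in all and at most 12, crops included, and the job is handed in when it is done.

Besides the shell and the picture viewer there is one more tool, called after "Emit:" as name(argument=value, ...), one argument or row to a line, values as JSON. move_arm: Moves the arm, as the interface text tells. Its arguments: {"type":"object","properties":{"increments":{"type":"array","items":{"type":"object","properties":{"offset":{"type":"array","items":{"type":"number"}},"yaw":{"type":"number"},"jaw":{"type":"number"}}}},"squeeze":{"type":"number"}},"required":["increments"]}

```bash
mkdir -p pics
cat > h.py <<'E'
import numpy as np, cv2
from workcell import manip
from scipy.spatial.transform import Rotation as Ro
def save(c,n,crop=None,s=1):
    im=c["pixels"][:,:,::-1]
    if crop: im=im[crop[1]:crop[3],crop[0]:crop[2]]
    cv2.imwrite("pics/"+n,cv2.resize(im,None,fx=s,fy=s,interpolation=cv2.INTER_CUBIC))
def ray(c,uv):
    p=cv2.undistortPoints(np.array([[uv]],float),np.array(c["intrinsics"]),np.array(c["D"]))[0,0]
    R=np.array(c["R"]);t=np.array(c["t"]);return -R.T@t, R.T@np.array([p[0],p[1],1])
def atz(c,uv,z):
    o,d=ray(c,uv);return o+d*(z-o[2])/d[2]
def atdepth(c,uv):
    o,d=ray(c,uv);return o+d*c["depth"][int(round(uv[1])),int(round(uv[0]))]
E
python3 - <<'E'
from h import *
o=manip.get_obs();print({k:np.round(v,3) for k,v in o.items()},manip.tcp_to_tips)
print(Ro.from_quat(o["ee_rot"]).as_matrix().round(3))
for n in("scene","top"):
    c=manip.camera(n);save(c,n+"0.png",s=1.4)
    print(n,"cam pos",(-np.array(c["R"]).T@c["t"]).round(3))
    for q in("cap_mid","jaw_post","clamp","jar","jaw","cap"):
        for r in manip.spot_point(c,q)[:4]: print(q,np.round(r["centre"],1),round(r["confidence"],2),atdepth(c,r["centre"]).round(3))
E
```

```text
{'clock': np.float64(0.0), 'joint_pos': array([-1.33 ,  0.333, -0.065,  1.461,  0.022,  1.35 , -0.088]), 'joint_velocities': array([ 0.   ,  0.001,  0.   , -0.001,  0.   , -0.001, -0.001]), 'tau': array([-0.0000e+00, -6.2544e+01,  4.9000e-02, -3.9161e+01,  1.6000e-02,
        1.0000e-02,  0.0000e+00]), 'position': array([0.163, 0.603, 0.248]), 'ee_rot': array([ 0.701, -0.093,  0.093, -0.7  ]), 'ft_force': array([-0.796,  0.402, -1.355]), 'torque': array([-0.007,  0.039,  0.005]), 'grip_width': np.float64(1.007)} 0.017
[[ 0.965 -0.     0.261]
 [-0.261 -0.001  0.965]
 [ 0.    -1.    -0.001]]
scene cam pos [1.021 0.475 1.157]
cap_mid [339.6 182.6] 0.91 [0.34  0.13  0.051]
cap_mid [276.  193.2] 0.79 [0.517 0.044 0.123]
cap_mid [235.9 247.7] 0.68 [0.679 0.042 0.053]
cap_mid [332.6 221.7] 0.64 [0.447 0.186 0.035]
jaw_post [258.9 169.4] 0.82 [ 0.463 -0.065  0.074]
clamp [282.8 213.6] 0.81 [0.516 0.066 0.04 ]
clamp [274.4 194.6] 0.5 [0.525 0.045 0.127]
jar [276.8 213.6] 0.67 [0.532 0.058 0.052]
jaw [269.5 199.4] 0.81 [0.536 0.037 0.109]
cap [331.2 227.9] 0.95 [0.461 0.192 0.026]
cap [233.9 253.4] 0.86 [0.694 0.048 0.051]
cap [273.1 192.4] 0.82 [0.521 0.037 0.124]
cap [344.9 188.8] 0.76 [0.348 0.154 0.052]
top cam pos [0.363 0.065 1.766]
cap_mid [247.4 274.5] 0.94 [0.306 0.149 0.051]
cap_mid [233.4 239. ] 0.76 [0.426 0.195 0.038]
cap_mid [282.7 163.4] 0.72 [0.678 0.024 0.057]
cap_mid [289.9 219.2] 0.68 [0.492 0.002 0.01 ]
jaw_post [313.4 229.5] 0.7 [ 0.451 -0.073  0.077]
clamp [405.4 164. ] 0.74 [ 0.672 -0.398  0.053]
clamp [274.5 212. ] 0.73 [0.508 0.055 0.123]
jar [284.1 213.4] 0.53 [0.503 0.024 0.119]
jar [277.8 214.5] 0.48 [0.5   0.044 0.121]
jaw [289.7 219. ] 0.51 [0.493 0.002 0.01 ]
cap [284.1 165.1] 0.84 [0.674 0.019 0.047]
cap [238.9 235.6] 0.78 [0.437 0.176 0.038]
cap [277.8 214.4] 0.71 [0.5   0.044 0.121]
cap [252.9 268.6] 0.58 [0.326 0.13  0.053]
```

View pics/scene0.png

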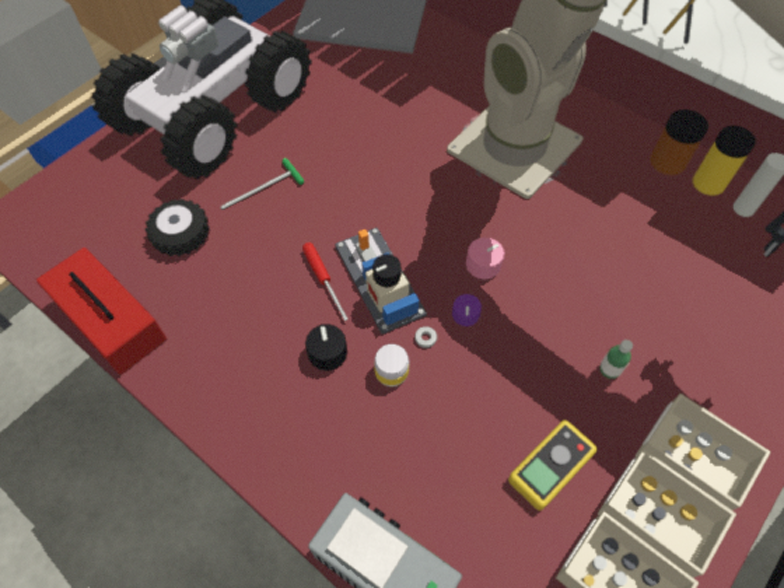

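Run:
```python
from h import *
c=manip.camera("top");save(c,"topcrop.png",(200,130,360,270),5)
np.savez("top0.npz",**{k:np.array(v) for k,v in c.items()})
```

```text
(no output)
```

View pics/topcrop.png

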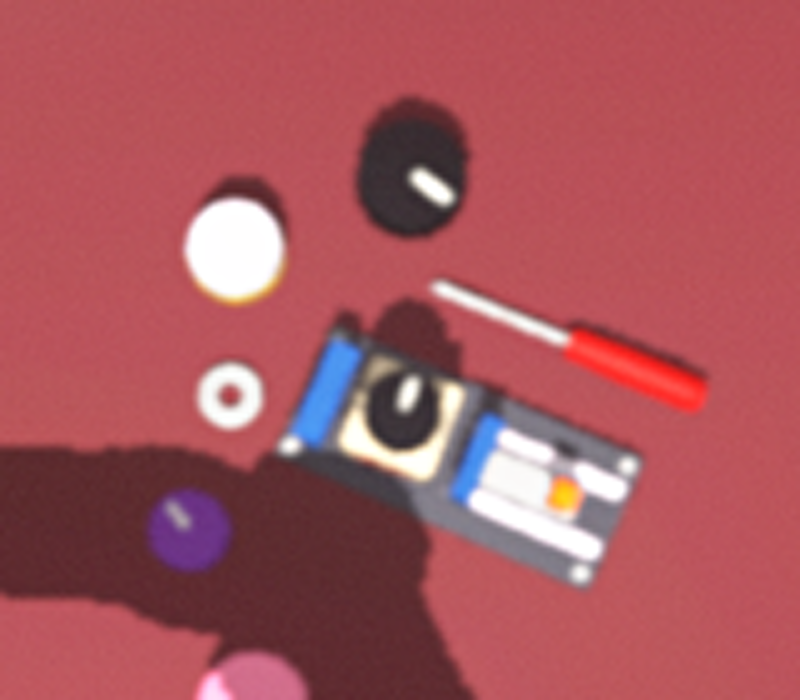

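The top crop shows the clamp with its fixed jaw at the left (~crop 328,395) and the jar with the black cap at (403,405), which is full-image (281,211). The sliding jaw is at (478,455) and the orange post at (564,493).

Cap-like things are:
- Pink at scene (344,187).
- Purple at (332,222).
- Large black at (235,248).
- Small black on the jar at (276,193). This one is meant: it is the smaller black cap and it sits on the jar.

```bash
cat > m.py <<'E'
from h import *
def blobs(c,name,box,zt):
    x0,y0,x1,y1=box
    hsv=cv2.cvtColor(c["pixels"],cv2.COLOR_RGB2HSV);H,S,V=[hsv[...,i].astype(int) for i in range(3)]
    m={"orange":(H>8)&(H<25)&(S>150)&(V>150),"blue":(H>100)&(H<120)&(S>120)&(V>90),"cream":(H>10)&(H<35)&(S>20)&(S<130)&(V>170)}[name]
    k=np.zeros_like(m);k[y0:y1,x0:x1]=m[y0:y1,x0:x1]
    n,l,st,ce=cv2.connectedComponentsWithStats(k.astype(np.uint8))
    out=[]
    for i in range(1,n):
        if st[i,4]<4: continue
        ys,xs=np.where(l==i);P=np.array([atz(c,(u,v),zt) for u,v in zip(xs,ys)])
        r=cv2.minAreaRect((P[:,:2]*1000).astype(np.float32))
        out.append((int(st[i,4]),ce[i].round(1),P.mean(0).round(4),"rect",np.round(r[0]),np.round(r[1]),round(r[2],1)))
    return out
E
python3 - <<'E'
from m import *
c=manip.camera("top");B=(250,180,340,260)
for n,z in(("orange",.075),("blue",.06),("cream",.08)):
    for b in blobs(c,n,B,z): print(n,*b)
f=lambda p,z:atz(c,(p[0]/5+199.5+.1,p[1]/5+129.5+.1),z).round(4)
K=[f(p,.012)[:2] for p in((343,325),(642,455),(590,590),(280,452))];print("deck",K,np.mean(K,0))
a=K[0]-K[1];b=K[3]-K[2];print(np.hypot(*a),np.hypot(*b),np.degrees([np.arctan2(*-v[::-1]*-1) for v in (a,b)]))
print("cap top",f((403,405),.122),"mark",f((403,410),.122),f((413,378),.122),"post",f((564,493),.075))
# depth-based cap top
d=c["depth"];Q=np.array([atdepth(c,(u,v)) for v in range(185,235) for u in range(255,310) if d[v,u]>0])
t=Q[(Q[:,2]>.112)&(Q[:,2]<.135)];print(len(t),t.mean(0),t.min(0),t.max(0))
s=manip.camera("scene")
for b in blobs(s,"orange",(240,150,310,240),.07):print("sc",*b)
d=s["depth"];Q=np.array([atdepth(s,(u,v)) for v in range(170,240) for u in range(240,310) if d[v,u]>0])
t=Q[(Q[:,2]>.116)&(Q[:,2]<.135)];print(len(t),t.mean(0),t.min(0),t.max(0))
t=Q[(Q[:,2]>.065)&(Q[:,2]<.08)];
from collections import Counter
save(s,"sc1.png",(235,145,315,240),6)
E
```

```text
orange 6 [252.5 188.2] [0.593  0.1265 0.075 ] rect [593. 126.] [ 2. 21.] 36.2
orange 22 [312.2 228.4] [ 0.4554 -0.0695  0.075 ] rect [455. -69.] [13. 17.] 88.6
blue 142 [264.9 208. ] [0.5273 0.0864 0.06  ] rect [527.  87.] [23. 74.] 62.6
blue 76 [294.7 220.8] [ 0.4827 -0.0126  0.06  ] rect [482. -12.] [15. 62.] 62.3
cream 12 [253.7 185.3] [0.6017 0.1223 0.08  ] rect [601. 123.] [ 5. 28.] 44.4
cream 5 [275.8 203. ] [0.5414 0.0498 0.08  ] rect [541.  50.] [5. 7.] 43.9
cream 132 [280.8 216.4] [0.4964 0.034  0.08  ] rect [506.  37.] [69. 66.] 68.4
cream 8 [310.9 231.1] [ 0.446  -0.0645  0.08  ] rect [446. -65.] [19.  6.] 57.9
deck [array([0.5782, 0.0749]), array([ 0.4846, -0.1297]), array([ 0.3923, -0.0916]), array([0.491 , 0.1197])] [ 0.486525 -0.006675]
0.22499359990897522 0.23321530824540657 [65.41694737 64.96232782]
cap top [0.5121 0.0364 0.122 ] mark [0.5088 0.0364 0.122 ] [0.5295 0.0296 0.122 ] post [ 0.4559 -0.0702  0.075 ]
214 [0.50832671 0.03554638 0.12139544] [0.48194716 0.01104839 0.11205355] [0.53404798 0.05986834 0.13237529]
sc 35 [258.9 166.6] [ 0.4532 -0.0735  0.07  ] rect [453. -73.] [18. 17.] 40.7
296 [0.50996906 0.03720385 0.12308773] [0.48159294 0.01062479 0.11604445] [0.53714739 0.06276878 0.12880357]
```

View pics/sc1.png

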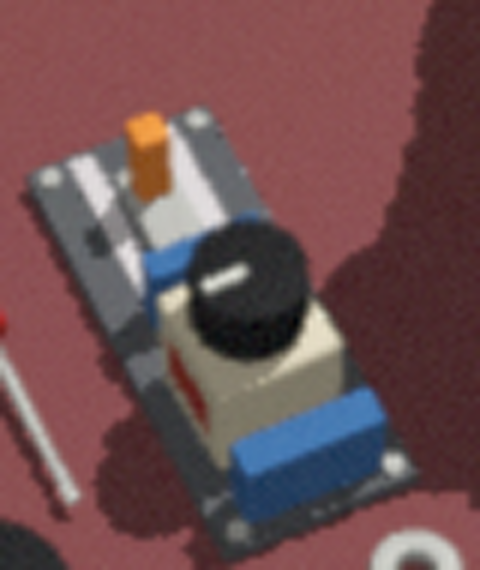

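Emit:
move_arm(
  increments=[
    {"offset":[0.335,0.028,-0.254],"yaw":11,"jaw":60},
    {"offset":[0.335,0.028,-0.254],"yaw":11,"jaw":120},
    {"offset":[0.335,0.028,-0.254],"yaw":11,"jaw":120},
    {"offset":[0.335,0.028,-0.254],"yaw":11,"jaw":120},
    {"offset":[0.335,0.028,-0.254],"yaw":11,"jaw":120},
    {"offset":[0.335,0.028,-0.254],"yaw":11,"jaw":120},
    {"offset":[0.335,0.028,-0.254],"yaw":11,"jaw":120},
    {"offset":[0.335,0.028,-0.254],"yaw":11,"jaw":120},
    {"offset":[0.335,0.028,-0.254],"yaw":11,"jaw":120},
    {"offset":[0.335,0.028,-0.254],"yaw":11,"jaw":120},
  ],
  squeeze=40,
)

```text
clock: 1.68
position: [0.4182, 0.2727, 0.2209]
ee_rot: [-0.689, 0.16, -0.16, 0.689]
ft_force: [0.3, 1.3, 0.4]
grip_width: 0.526
```

Emit:
move_arm(
  increments=[
    {"offset":[0.185,0.02,-0.293],"yaw":0,"jaw":120},
    {"offset":[0.185,0.02,-0.293],"yaw":0,"jaw":120},
    {"offset":[0.185,0.02,-0.293],"yaw":0,"jaw":120},
    {"offset":[0.185,0.02,-0.293],"yaw":0,"jaw":120},
    {"offset":[0.185,0.02,-0.293],"yaw":0,"jaw":120},
    {"offset":[0.185,0.02,-0.293],"yaw":0,"jaw":120},
    {"offset":[0.185,0.02,-0.293],"yaw":0,"jaw":120},
    {"offset":[0.185,0.03,-0.293],"yaw":0,"jaw":120},
    {"offset":[0.185,0.06,-0.293],"yaw":0,"jaw":120},
    {"offset":[0.185,0.09,-0.293],"yaw":0,"jaw":120},
  ],
)

```text
clock: 2.52
position: [0.4562, -0.0764, 0.1308]
ee_rot: [-0.688, 0.16, -0.164, 0.689]
ft_force: [-0.0, 1.0, -0.6]
grip_width: 0.53
```

Run:
```python
from m import *
c=manip.camera("scene");save(c,"sc2.png",(220,90,330,240),5)
o=manip.get_obs();print(o["position"].round(4),o["ee_rot"].round(4),o["grip_width"])
def px(c,X): return cv2.projectPoints(np.array([X],float),cv2.Rodrigues(np.array(c["R"]))[0],np.array(c["t"]),np.array(c["intrinsics"]),np.array(c["D"]))[0][0,0]
print("tcp px",px(c,o["position"]),(px(c,o["position"])-[220,90])*5)
```

```text
[ 0.4527 -0.0737  0.1251] [ 0.6889 -0.1624  0.1595 -0.6882] 0.5290049439168291
tcp px [258.15355349 154.63144261] [190.76776746 323.15721307]
```

View pics/sc2.png

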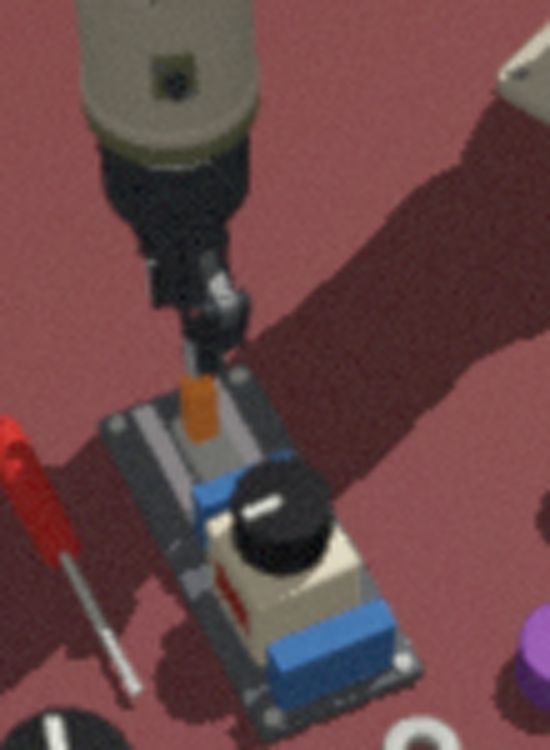

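The crop shows the fingers directly above the orange post (~crop 198,405), with the jar and cap untouched at (285,515). I'll go down and pinch the post.

Emit:
move_arm(
  increments=[
    {"offset":[0,0.03,0.002],"yaw":0,"jaw":120},
    {"offset":[0,0.05,0.002],"yaw":0,"jaw":120},
    {"offset":[0,0.065,0.002],"yaw":0,"jaw":120},
    {"offset":[0,0.065,0.002],"yaw":0,"jaw":120},
    {"offset":[0,0.065,0.002],"yaw":0,"jaw":220},
    {"offset":[0,0.065,0.002],"yaw":0,"jaw":220},
    {"offset":[0,0.065,0.002],"yaw":0,"jaw":220},
    {"offset":[0,0.065,0.002],"yaw":0,"jaw":220},
    {"offset":[0,0.065,0.002],"yaw":0,"jaw":220},
  ],
  squeeze=60,
)

```text
clock: 3.32
position: [0.4543, -0.0716, 0.0616]
ee_rot: [-0.689, 0.161, -0.16, 0.689]
ft_force: [-1.8, 1.8, 6.3]
grip_width: 0.202
```

Emit:
move_arm(
  increments=[
    {"offset":[0,0,0.005],"yaw":0,"jaw":220},
    {"offset":[0,0,0.01],"yaw":0,"jaw":220},
    {"offset":[0,0,0.014],"yaw":0,"jaw":220},
    {"offset":[0,0,0.018],"yaw":0,"jaw":220},
  ],
)

```text
clock: 3.65
position: [0.4609, -0.0572, 0.0617]
ee_rot: [0.689, -0.162, 0.159, -0.688]
ft_force: [-6.6, -9.6, -1.3]
grip_width: 0.199
```

Emit:
move_arm(
  increments=[
    {"offset":[0,0,0.004],"yaw":0,"jaw":220},
    {"offset":[0,0,0.007],"yaw":0,"jaw":220},
    {"offset":[0,0,0.009],"yaw":0,"jaw":220},
  ],
)

```text
clock: 3.9
position: [0.4634, -0.0517, 0.0618]
ee_rot: [0.69, -0.163, 0.159, -0.687]
ft_force: [-6.6, -14.8, -2.1]
grip_width: 0.197
```

Emit:
move_arm(
  increments=[
    {"offset":[0,0,0.002],"yaw":0,"jaw":220},
    {"offset":[0,0,0.004],"yaw":0,"jaw":220},
    {"offset":[0,0,0.004],"yaw":0,"jaw":220},
  ],
)

```text
clock: 4.15
position: [0.4639, -0.0507, 0.0618]
ee_rot: [0.691, -0.164, 0.159, -0.685]
ft_force: [-5.4, -13.0, -4.7]
grip_width: 0.2
```

Emit:
move_arm(
  increments=[
    {"offset":[0,0,0.006],"yaw":0,"jaw":220},
    {"offset":[0,0,0.008],"yaw":0,"jaw":220},
    {"offset":[0,0,0.008],"yaw":0,"jaw":220},
  ],
)

```text
clock: 4.4
position: [0.466, -0.0461, 0.0618]
ee_rot: [0.692, -0.166, 0.159, -0.684]
ft_force: [-5.5, -13.1, -3.5]
grip_width: 0.202
```

Run:
```python
from m import *
c=manip.camera("scene");save(c,"sc3.png",(220,110,330,240),5)
o=manip.get_obs();print(o["position"].round(4),o["ft_force"].round(1),o["torque"].round(2))
```

```text
[ 0.4661 -0.0461  0.0618] [ -5.6 -12.2  -4. ] [-1.7   0.61  0.6 ]
```

View pics/sc3.png

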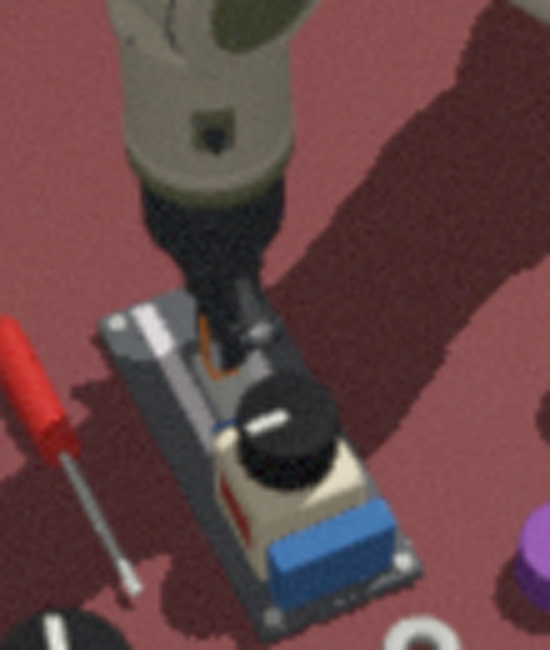

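Jaw is now up against the jar, and only a sliver of gap remains at the fixed jaw (~crop 320,545). I'll keep pushing until the force rises.

Emit:
move_arm(
  increments=[
    {"offset":[0,0,0.006],"yaw":0,"jaw":220},
    {"offset":[0,0,0.008],"yaw":0,"jaw":220},
    {"offset":[0,0,0.008],"yaw":0,"jaw":220},
  ],
)

```text
clock: 4.7
position: [0.4667, -0.0446, 0.0617]
ee_rot: [0.694, -0.168, 0.159, -0.681]
ft_force: [-14.2, -24.8, 6.9]
grip_width: 0.198
```

Emit:
move_arm(
  increments=[
    {"offset":[0,0,0.008],"yaw":0,"jaw":220},
    {"offset":[0,0,0.012],"yaw":0,"jaw":220},
    {"offset":[0,0,0.012],"yaw":0,"jaw":220},
    {"offset":[0,0,0.012],"yaw":0,"jaw":220},
  ],
)

```text
clock: 5.03
position: [0.4669, -0.0444, 0.0615]
ee_rot: [0.698, -0.174, 0.16, -0.676]
ft_force: [-27.7, -42.9, 21.9]
grip_width: 0.199
```

Jaw is firm at about 51 N horizontal with no further travel. I'll relax the push, release and rise.

Emit:
move_arm(
  increments=[
    {"offset":[0,0,0.004],"yaw":0,"jaw":150},
    {"offset":[0,0,0.0],"yaw":0,"jaw":130},
    {"offset":[0,0,0],"yaw":0,"jaw":120},
    {"offset":[0,0,0],"yaw":0,"jaw":120},
    {"offset":[0,-0.02,0],"yaw":0,"jaw":120},
    {"offset":[0,-0.05,0],"yaw":0,"jaw":120},
    {"offset":[0,-0.09,0],"yaw":0,"jaw":120},
    {"offset":[0,-0.11,0],"yaw":0,"jaw":60},
    {"offset":[0,-0.11,0],"yaw":0,"jaw":0},
  ],
)

```text
clock: 5.78
position: [0.4727, -0.0407, 0.1763]
ee_rot: [0.696, -0.171, 0.162, -0.678]
ft_force: [1.1, 1.2, 0.1]
grip_width: 0.793
```

```bash
cat > look.py <<'E'
from m import *
o=manip.get_obs();R=Ro.from_quat(o["ee_rot"]).as_matrix();print(o["clock"],o["position"].round(4),o["ft_force"].round(1),o["grip_width"].round(3));print(R.round(3))
E
python3 - <<'E'
from look import *
s=manip.camera("scene");t=manip.camera("top")
save(s,"sc4.png",(220,110,330,240),5)
for n,c in(("s",s),("t",t)):
    d=c["depth"];p=cv2.projectPoints(np.array([[.513,.042,.122]]),cv2.Rodrigues(np.array(c["R"]))[0],np.array(c["t"]),np.array(c["intrinsics"]),np.array(c["D"]))[0][0,0].astype(int)
    Q=np.array([atdepth(c,(u,v)) for v in range(p[1]-18,p[1]+19) for u in range(p[0]-18,p[0]+19) if d[v,u]>0 and c["pixels"][v,u].max()<250])
    q=Q[(abs(Q[:,2]-.122)<.006)&(np.hypot(Q[:,0]-.515,Q[:,1]-.045)<.045)]
    print(n,p,len(q),q.mean(0).round(4),q.min(0).round(4),q.max(0).round(4),cv2.minEnclosingCircle((q[:,:2]*1000).astype(np.float32)))
E
```

```text
Traceback (most recent call last):
  File "look.py", line 2, in <module>
    o=manip.get_obs();R=Ro.from_quat(o["ee_rot"]).as_matrix();print(o["clock"],o["position"].round(4),o["ft_force"].round(1),o["grip_width"].round(3));print(R.round(3))
                                                                                                                             ^^^^^^^^^^^^^^^^^^^^^
AttributeError: 'float' object has no attribute 'round'
```

```bash
sed -i 's/o\["grip_width"\].round(3)/o["grip_width"]/' look.py
python3 - <<'E'
from look import *
s=manip.camera("scene");t=manip.camera("top")
save(s,"sc4.png",(220,110,330,240),5)
for n,c in(("s",s),("t",t)):
    d=c["depth"];p=cv2.projectPoints(np.array([[.513,.042,.122]]),cv2.Rodrigues(np.array(c["R"]))[0],np.array(c["t"]),np.array(c["intrinsics"]),np.array(c["D"]))[0][0,0].astype(int)
    Q=np.array([atdepth(c,(u,v)) for v in range(p[1]-18,p[1]+19) for u in range(p[0]-18,p[0]+19) if d[v,u]>0 and c["pixels"][v,u].max()<250])
    q=Q[(abs(Q[:,2]-.122)<.006)&(np.hypot(Q[:,0]-.515,Q[:,1]-.045)<.045)]
    print(n,p,len(q),q.mean(0).round(4),q.min(0).round(4),q.max(0).round(4),cv2.minEnclosingCircle((q[:,:2]*1000).astype(np.float32)))
E
```

```text
5.7833 [ 0.4727 -0.0407  0.1763] [1.1 1.2 0.1] 0.7934440804755811
[[ 0.889 -0.019  0.457]
 [-0.458 -0.022  0.889]
 [-0.007 -1.    -0.028]]
s [276 191] 304 [0.5162 0.0467 0.1228] [0.4876 0.0175 0.1167] [0.5431 0.073  0.1277] ((515.8969116210938, 45.4228515625), 28.476478576660156)
t [278 210] 179 [0.5141 0.0459 0.1214] [0.4882 0.0207 0.1162] [0.5408 0.0694 0.1279] ((514.2880859375, 45.30710983276367), 27.033472061157227)
```

View pics/sc4.png

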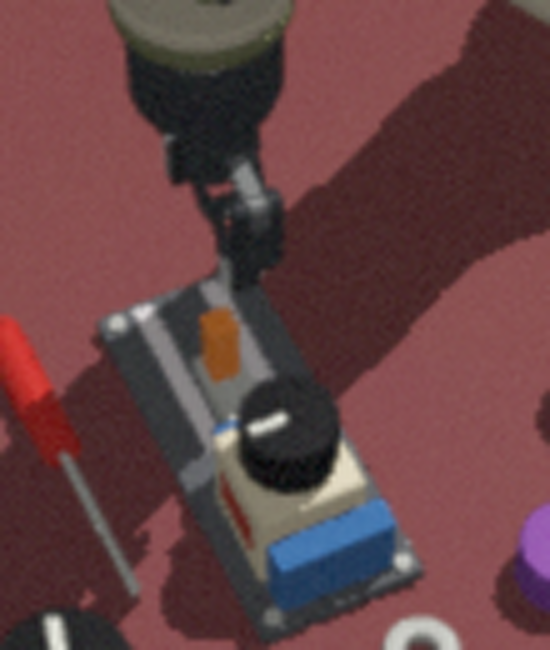

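Jar is seated against the fixed jaw (crop ~330,540) and the sliding jaw is behind it. The cap centre is at about (0.5145, 0.0457). Moving over the cap.

Emit:
move_arm(
  increments=[
    {"offset":[-0.002,0.0,0.04],"yaw":0,"jaw":0},
    {"offset":[-0.002,0.0,0.08],"yaw":0,"jaw":0},
    {"offset":[-0.002,0.01,0.0966],"yaw":0,"jaw":0},
    {"offset":[-0.002,0.023,0.0966],"yaw":0,"jaw":0},
    {"offset":[-0.002,0.023,0.0966],"yaw":0,"jaw":0},
    {"offset":[-0.002,0.023,0.0966],"yaw":0,"jaw":0},
  ],
)

```text
clock: 6.38
position: [0.5114, 0.0452, 0.1451]
ee_rot: [0.698, -0.174, 0.159, -0.677]
ft_force: [-0.5, -1.2, 0.1]
grip_width: 1.001
```

Run:
```python
from look import *
print((R.T@(np.array([.5145,.0457,.107])-o["position"])).round(4))
s=manip.camera("scene");save(s,"sc5.png",(220,110,330,240),5)
```

```text
6.3833 [0.5114 0.0452 0.1451] [-0.5 -1.2  0.1] 1.001151704038894
[[ 0.889 -0.027  0.457]
 [-0.458 -0.024  0.889]
 [-0.013 -0.999 -0.034]]
[0.003  0.038  0.0032]
```

View pics/sc5.png

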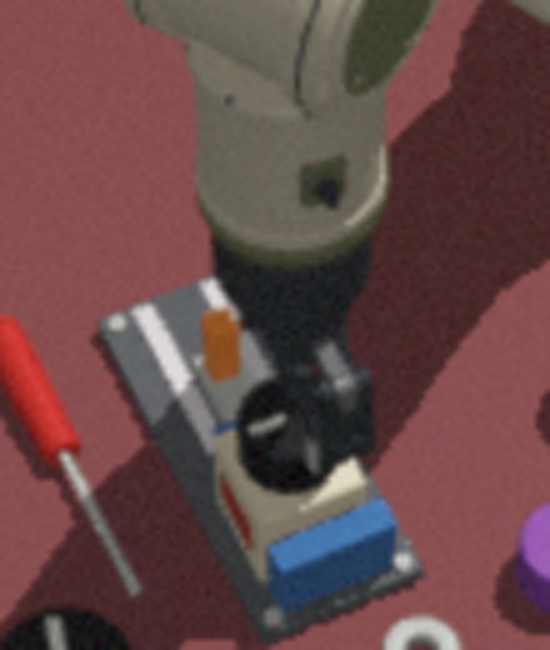

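Fingers straddle the cap (crop ~290,430), with one on each side along the clamp's y. Next: down and grip.

Emit:
move_arm(
  increments=[
    {"offset":[0.003,0.015,0.003],"yaw":0,"jaw":0},
    {"offset":[0.003,0.03,0.003],"yaw":0,"jaw":0},
    {"offset":[0.003,0.038,0.003],"yaw":0,"jaw":0},
    {"offset":[0.003,0.038,0.003],"yaw":0,"jaw":0},
    {"offset":[0.003,0.038,0.003],"yaw":0,"jaw":150},
    {"offset":[0.003,0.038,0.003],"yaw":0,"jaw":150},
    {"offset":[0.003,0.038,0.003],"yaw":0,"jaw":150},
    {"offset":[0.003,0.038,0.003],"yaw":0,"jaw":150},
    {"offset":[0.003,0.038,0.003],"yaw":0,"jaw":150},
    {"offset":[0.003,0.038,0.003],"yaw":0,"jaw":150},
  ],
  squeeze=80,
)

```text
clock: 7.27
position: [0.5154, 0.045, 0.1094]
ee_rot: [0.697, -0.173, 0.16, -0.677]
ft_force: [-5.0, -2.5, 10.2]
grip_width: 0.607
```

```bash
python3 look.py; python3 -c "
from workcell import manip;o=manip.get_obs();print(o['joint_pos'].round(2),o['torque'])"
```

```text
7.2667 [0.5154 0.045  0.1094] [-5.  -2.5 10.2] 0.6069515553134714
[[ 0.889 -0.024  0.458]
 [-0.459 -0.023  0.888]
 [-0.011 -0.999 -0.032]]
[-0.67  0.26  0.55  1.91 -0.13  1.04  1.03] [-0.36525527  0.95128761  0.02376722]
```

Emit:
move_arm(
  increments=[
    {"offset":[0,0,0],"yaw":-6,"jaw":150},
    {"offset":[0,0,0],"yaw":-12,"jaw":150},
    {"offset":[0,0,0],"yaw":-18,"jaw":150},
    {"offset":[0,0,0],"yaw":-24,"jaw":150},
    {"offset":[0,0,0],"yaw":-30,"jaw":150},
    {"offset":[0,0,0],"yaw":-30,"jaw":150},
  ],
)

```text
clock: 7.77
position: [0.5159, 0.0449, 0.111]
ee_rot: [0.714, 0.01, -0.028, -0.699]
ft_force: [-6.8, -0.3, 14.4]
grip_width: 0.612
```

```bash
python3 look.py; python3 -c "
from workcell import manip;o=manip.get_obs();print(o['joint_pos'].round(2),o['torque'])"
```

```text
7.7667 [0.5159 0.0449 0.111 ] [-6.8 -0.3 14.4] 0.6115868353204776
[[ 0.998 -0.024 -0.054]
 [ 0.054 -0.022  0.998]
 [-0.025 -0.999 -0.021]]
[-0.6   0.25  0.47  1.9  -0.11  1.04  1.54] [-0.29509743  1.34419761  0.11794437]
```

Emit:
move_arm(
  increments=[
    {"offset":[0,0,0],"yaw":-6,"jaw":150},
    {"offset":[0,0,0],"yaw":-12,"jaw":150},
    {"offset":[0,0,0],"yaw":-16,"jaw":150},
    {"offset":[0,0,0],"yaw":-16,"jaw":150},
  ],
)

```text
clock: 8.1
position: [0.517, 0.0449, 0.1133]
ee_rot: [0.703, 0.11, -0.127, -0.691]
ft_force: [-3.8, 0.1, 13.0]
grip_width: 0.604
```

Run:
```python
from look import *
print(o['joint_pos'].round(2),o['torque'])
s=manip.camera("scene");save(s,"sc6.png",(240,150,320,240),6)
```

```text
8.1 [0.517  0.0449 0.1133] [-3.8  0.1 13. ] 0.6035468667825368
[[ 0.943 -0.021 -0.331]
 [ 0.331 -0.021  0.943]
 [-0.027 -1.    -0.013]]
[-0.57  0.25  0.43  1.9  -0.1   1.04  1.81] [-0.18480057  0.69130016  0.08162103]
```

View pics/sc6.png

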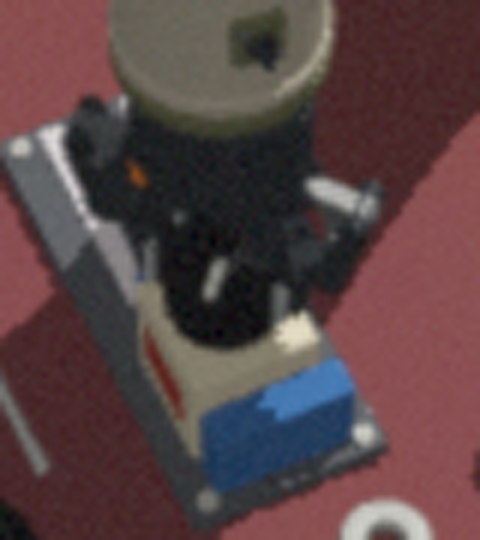

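The mark at crop (215,278) has turned visibly and the jar still sits square in the jaws. I'll compute its angle.

Run:
```python
from look import *
c=manip.camera("scene")
f=lambda p:atz(c,(p[0]/6+239.6,p[1]/6+149.6),.124)
a,b=f((208,296)),f((223,261));print(a,b,np.degrees(np.arctan2(*(a-b)[1::-1])),np.degrees(np.arctan2(*(b-a)[1::-1])))
# pre-turn mark in sc4
g=lambda p:atz(c,(p[0]/5+219.6,p[1]/5+109.6),.122)
a,b=g((250,432)),g((287,418));print(np.degrees(np.arctan2(*(b-a)[1::-1])),np.degrees(np.arctan2(*(a-b)[1::-1])))
```

```text
8.15 [0.5171 0.0449 0.1133] [-3.5 -0.3 14. ] 0.6021008169166826
[[ 0.944 -0.021 -0.328]
 [ 0.328 -0.021  0.945]
 [-0.026 -1.    -0.013]]
[0.53414667 0.0521473  0.124     ] [0.51620011 0.04566275 0.124     ] 19.866082253150324 -160.13391774684968
153.6946888715351 -26.305311128464886
```

Emit:
move_arm(
  increments=[
    {"offset":[0,-0.006,0],"yaw":0,"jaw":150},
    {"offset":[0,-0.012,0],"yaw":0,"jaw":150},
    {"offset":[-0.0005,-0.018,0],"yaw":0,"jaw":150},
    {"offset":[-0.0005,-0.024,0],"yaw":0,"jaw":150},
    {"offset":[-0.001,-0.03,-0.0005],"yaw":0,"jaw":150},
    {"offset":[-0.001,-0.035,-0.0005],"yaw":0,"jaw":150},
    {"offset":[-0.001,-0.038,-0.0005],"yaw":0,"jaw":150},
    {"offset":[-0.001,-0.038,-0.0005],"yaw":0,"jaw":150},
  ],
)

```text
clock: 8.87
position: [0.5174, 0.0451, 0.152]
ee_rot: [0.703, 0.109, -0.125, -0.691]
ft_force: [-0.6, 0.4, -1.2]
grip_width: 0.607
```

Run:
```python
from look import *
s=manip.camera("scene");save(s,"sc7.png",(240,140,320,240),6)
t=manip.camera("top")
d=s["depth"];Q=np.array([[*atdepth(s,(u,v)),u,v,*s["pixels"][v,u]] for v in range(170,235) for u in range(245,310) if d[v,u]>0])
near=np.hypot(Q[:,0]-.5155,Q[:,1]-.0455)<.045
k=near&(Q[:,5:].max(1)<70)&(Q[:,2]>.12)&(Q[:,2]<.19)
print(np.histogram(Q[k,2],bins=np.arange(.12,.19,.005)))
for lo,hi in((.075,.086),(.055,.064)):
    q=Q[(Q[:,2]>lo)&(Q[:,2]<hi)&near];print(len(q),q[:,:3].mean(0) if len(q) else '')
```

```text
8.8667 [0.5174 0.0451 0.152 ] [-0.6  0.4 -1.2] 0.6069982178639406
[[ 0.945 -0.02  -0.327]
 [ 0.327 -0.021  0.945]
 [-0.025 -1.    -0.013]]
(array([  0,   0,  14,  18,  14,  18,  34,  22,  98, 139,   7,   7,  14,
        28]), array([0.12 , 0.125, 0.13 , 0.135, 0.14 , 0.145, 0.15 , 0.155, 0.16 ,
       0.165, 0.17 , 0.175, 0.18 , 0.185, 0.19 ]))
267 [0.52555954 0.05425323 0.08076197]
96 [0.53240835 0.06969365 0.06070677]
```

View pics/sc7.png

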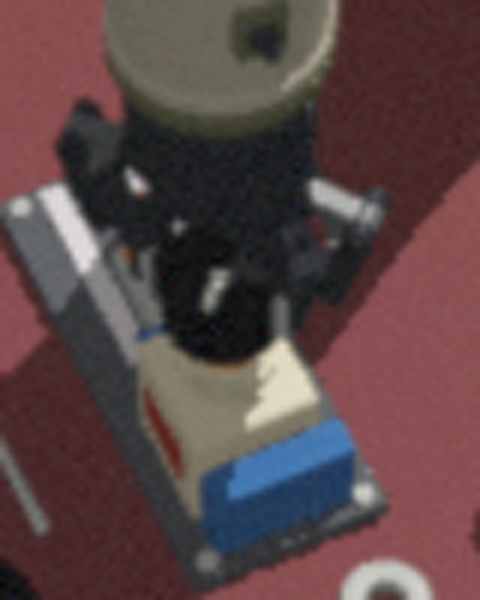

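The cap is off, with an orange sliver of seal at crop (230,365) below it, and the jar is still square. I'll check the cap's height, centring and tilt.

Run:
```python
from look import *
P=[]
for i in range(4):
    s=manip.camera("scene");d=s["depth"]
    P+=[[*atdepth(s,(u,v)),u,v] for v in range(175,205) for u in range(262,290) if d[v,u]>0 and s["pixels"][v,u].max()<220]
P=np.array(P)
for r in range(1):
    k=(abs(P[:,2]-.166)<.006)&(np.hypot(P[:,0]-.5165,P[:,1]-.0455)<.034)
    q=P[k]
print(len(q),q[:,:3].mean(0),np.median(q[:,2]),q[:,:2].min(0),q[:,:2].max(0))
A=np.c_[q[:,0]-.516,q[:,1]-.0455,np.ones(len(q))];m=np.linalg.lstsq(A,q[:,2],rcond=None)[0];print("plane",m)
# lower front silhouette: camera-facing side points
c0=-np.array(s["R"]).T@s["t"];w=(P[:,2]>.135)&(P[:,2]<.158)&(np.hypot(P[:,0]-.5165,P[:,1]-.0455)<.036)
x=P[w];
from scipy.optimize import least_squares
if len(x)>20:
    f=least_squares(lambda p:np.hypot(x[:,0]-p[0],x[:,1]-p[1])-.027,[.516,.0455],loss="soft_l1",f_scale=.002);print("cyl",len(x),f.x)
# jar top points: square extents in clamp axes
a=np.radians(63.6);u=np.array([np.cos(a),np.sin(a)]);v=np.array([u[1],-u[0]])
J=np.array([atdepth(s,(i,j)) for j in range(170,240) for i in range(245,310) if s["depth"][j,i]>0])
J=J[(abs(J[:,2]-.080)<.004)&(np.hypot(J[:,0]-.5155,J[:,1]-.0455)<.05)]
print("jar u",np.percentile(J[:,:2]@u,[1,99]),"v",np.percentile(J[:,:2]@v,[1,99]),"tcp",o["position"][:2]@u,o["position"][:2]@v)
```

```text
8.9667 [0.517  0.045  0.1512] [-0.3 -1.1 -1. ] 0.6071646433287737
[[ 0.945 -0.021 -0.327]
 [ 0.327 -0.021  0.945]
 [-0.026 -1.    -0.013]]
997 [0.52327766 0.04567664 0.16463745] 0.16453204359902507 [0.50125719 0.01757984] [0.54526721 0.07939892]
plane [-0.02586154 -0.00175612  0.16482597]
cyl 414 [0.51582879 0.04551074]
jar u [0.2411696  0.30274105] v [0.40875045 0.4725435 ] tcp 0.27022584804746896 0.4430771701213768
```

Emit:
move_arm(
  increments=[
    {"offset":[0,-0.002,0],"yaw":0,"jaw":150},
    {"offset":[0,-0.002,0],"yaw":0,"jaw":150},
    {"offset":[0,-0.002,0],"yaw":0,"jaw":150},
    {"offset":[0,-0.002,0],"yaw":0,"jaw":150},
  ],
)

```text
clock: 9.5
position: [0.5169, 0.045, 0.153]
ee_rot: [0.703, 0.109, -0.126, -0.691]
ft_force: [0.6, 0.6, -0.2]
grip_width: 0.607
```

Run:
```python
from look import *
print(manip.hand_in())
```

```text
9.5 [0.5169 0.045  0.153 ] [ 0.6  0.6 -0.2] 0.6066332870269535
[[ 0.945 -0.021 -0.327]
 [ 0.327 -0.021  0.945]
 [-0.027 -1.    -0.013]]
the job is handed in; nothing more can be done
None
```

I closed the clamp on the jar, unscrewed the cap and lifted it off. The job is handed in at 9.5 s with the cap still held over the mouth.

- **Clamp:** I pinched the orange post and pushed the sliding jaw about 30 mm, until it stopped at about 51 N. I let go and left it there. The jar sat square against the fixed jaw in the pictures after the push, the turn and the lift.
- **Cap:** I turned it about 46° anticlockwise; its white mark ended about 0.8 rad from the jar's x, inside the free range. It then lifted straight up.
- **Final hold:** The last camera check put the cap's centre within 1 mm of where it was before the lift. Its lower rim was about 19 mm above the mouth, so I raised it 2 mm more. I took no picture after that raise.
- **Not perfect:** The gripper kept a lean of about 1.5 to 2° from the clamp push, and I did not correct it. The depth readings showed the cap tilted by about the same 1.5°.

I did not touch any of the other things on the bench.

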